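# Pin the key clamp and touch off its pad

## Task

Get the key clamp ready for touch-off: first push its red-headed locking pin down until the head sits fully home on the fork. Then lift the orange touch probe out of its stand and hold it square to the sloped deck, with its tip on the orange dot of the white sprung pad, pressing lightly so that the pad is sunk about half its travel, never hard; the program finishes while still holding it there. Leave the padlock, the computer mouse and the pink bottle where they are.

Things in the scene. Friction and masses are not known exactly. Their poses are not given: they have to be found in the camera images.
- clamp: Key clamp unit, fixed: cream base 170 x 220 x 30 mm (x, y, z), origin under its centre, front (-x) about facing the robot. On its -y half a teal block, 100 x 100 mm top sloping 20 degrees, low at the front, highest edge 86 mm up, carries the pad. On its +y half a dark steel fork (top of upper ear 62 mm up) with a brass lug between its ears; the upright locking pin is at (0, 60) mm.
- pin (a joint): How far the locking pin has been pushed down, m: 0 = head 30 mm above the upper ear, 0.030 = head seated on the ear (fully home). It starts between 0.002 and 0.012. The pin is a stiff sliding fit: it needs about 5 to 6 N and stays where it is left; at home it meets a hard stop.
- pin_head (a point): Centre of the top of the locking pin's red head, a disc 24 mm in diameter and 7 mm thick on a 10 mm steel shank; moves with the pin, straight down. Its top is 69 mm above the bench when home, 87 to 97 mm at the start. Can be pushed with closed fingertips.
- pad (a joint): How far the sprung touch pad is pressed in, m: 0 = out, 0.008 = bottomed. It moves at right angles to the sloped deck. It takes 2 N to start moving, 4 N at half travel (0.004), 6 N at the bottom, and springs back.
- pad_spot (a point): Centre of the orange dot (12 mm across) on the face of the white pad (32 mm across, standing 10 mm out of the sloped deck, dark ring round it). Moves with the pad. Its z axis points out of the pad, square to pad and deck, 20 degrees from vertical, leaning to the clamp's front; about 78 mm above the bench when the pad is out.
- stand: Black block 90 x 90 x 70 mm, fixed to the bench, origin at the centre of its underside; a 15 mm hole runs down through its middle and holds the probe.
- probe: Touch probe, loose, 126 mm long, 0.08 to 0.17 kg, upright in the stand. Origin at the tip, z towards the handle. From the tip: steel stem 10 mm across with 8 mm ball tip to 62 mm; aluminium collar 30 mm across to 68 mm, resting on the stand (tip 8 mm above the bench); orange square handle 18 x 18 mm, sides along x and y, to 126 mm.
- probe_tip (a point): The very tip of the probe (same point and axes as the probe's origin).
- probe_grip (a point): Point on the probe's axis 100 mm above the tip, in the handle: where to grip it (108 mm above the bench while in the stand).
- padlock: Bystander: brass padlock lying flat, 78 x 48 x 22 mm, origin under the centre of its brass body.
- mouse: Bystander: black computer mouse 105 x 60 x 30 mm, origin at the centre of its underside.
- bottle: Bystander: pink bottle with white cap, 56 mm in diameter, 120 mm high, origin at the centre of its underside.

How it is judged (in metres and radians):
On the way, in this order (a step that is already met when the one before it is completed fails the run):
1. the locking pin is pushed fully home (value of joint pin above 0.028 m), for 0.1 s.
2. the gripped probe presses the pad lightly on its dot, square to the deck (value of joint pad between 0.0018 and 0.0066 m and distance between probe_tip and pad_spot below 0.0055 m and angle between the z axis of probe_tip and the z axis of pad_spot, either way round below 0.15 rad and contact force between probe and clamp between 1 and 9 N and contact force between the fingers and probe above 1 N and contact force between each of the arm, the fingers and clamp below 0.2 N and contact force between probe and stand below 0.1 N and value of joint pin above 0.028 m), for 0.5 s.
At the end, for the whole second after the job is handed in: Ends gripping the probe, off its stand, still: tip within 5.5 mm of the dot's centre, axis within 0.15 rad of square, pad in 1.8 to 6.6 mm, probe pushing 1 to 9 N; robot not touching the clamp; pin within 2 mm of home; padlock, mouse, bottle within 30 mm of their start (all of step 2 and linear speed of probe below 0.01 m/s and distance of each of padlock, mouse, bottle from where it was at the start of the episode below 0.03 m); the arm keeps its last pose, push and grip.
It fails at once if the probe is pressed hard against the clamp unit (over 20 N) (contact force between probe and clamp above 20 N).
It fails at once if a bystander is moved by more than 30 mm (distance of any of padlock, mouse, bottle from where it was at the start of the episode above 0.03 m).
It also fails if it takes over 48 s, if anything falls off the work surface, if the arm or the gripper's body presses on something with over 40 N, if the wrist force passes 120 N, or if a joint passes its speed limit or range.

## Robot

A 6-joint arm with a two-finger parallel gripper is mounted at the origin on the work surface. World frame = base frame: x ahead of the robot, y to its left, z up, the work surface at z = 0. Lengths are in m, angles in degrees, forces in N, time in s.
With the tool pointing down it reaches from about 0.35 to 0.875 m from the base axis. Payload 4.2 kg.
Tool frame: the origin (TCP) lies on the centre line of the jaws, within the pads' length; the fingertips stand r.tip_extent ahead of it and the grasp point (between the pads) lies 11 mm behind it (r.tip_extent is the distance from the TCP to the fingertips, in m); z points along the fingers, y is the line along which they close (so a half turn about z gives the same grasp; the last joint's range is limited). The gripper opens to 87 mm and grips with 3 to 60 N. Pads are 19 mm wide; open, the fingers measure 117 mm over their backs; the gripper's body (75 mm by 190 mm) begins 51 mm behind the grasp point.
Start: joints at [88.213, 22.042, 0.453, 0, -68.411, -14.817], TCP at [0.179, 0.599, 0.231] pointing down, gripper open.
Joint ranges: [-179.83, 179.83], [-69.29, 118.12], [-61.27, 80.66], [-181.25, 117.63], [-171.15, -9.14], [-177.46, 177.46]. Speed limits (degrees/s): [159.86, 159.86, 180, 180, 180, 180].

## Interface

Orientations are given as a 3x3 rotation matrix whose columns are the frame's x, y, z axes.
In Python, from station import r gives the robot as it stands.
- The arm moves only by the shell command python3 -m jog 'ROWS'. ROWS is text: rows parted by semicolons, each of 5 numbers parted by spaces: the opening, from 0 (shut) to 1 (fully open), then the shift along the world's x, y, z in mm, then the turn about the world's z in degrees. In form: hand dx dy dz roll; .... A call has 1 to 5 rows; each row shifts and turns the commanded pose from where the row before left it; what a row does not reach is not made up. A row lasts 1/8 s, in which the tool goes at most 62.5 mm and 10.7 degrees, less where a joint would pass 70% of its speed; a pose out of reach is approached as far as the arm can. A call is refused whole if a number of a shift passes 62.5 or a number of a turn 10.7, either way. A call with a gripper value outside its range is refused whole. The fingers move at their own pace and stop on an object; the grip force is fixed at half the most. Time passes only in rows, so rows that do not move let the fingers close. It gives the time, the measured TCP pose, the force, the opening and the grip force at its end, in the units of the state.
- r.sense(): the state, without advancing time (a new reading comes with each control period).
- r.capture(name): name is "scene" or "top" or "wrist"; returns a dict with "pixels" (400x640x3 uint8, red, green, blue), "fovy" (degrees; the focal length in pixels is half the picture's height over the tangent of half this angle, whatever the lens; pixels are square), "cx", "cy" (the principal point, pixels), "origin" and "orientation" of the camera in the world; the wrist camera has in their place "T_tool_cam" (4x4, takes a point from camera to tool coordinates, whose origin is the TCP and whose axes are the flange's). Camera axes: x right, y down, z forward; pixel columns grow to the right and rows downward; lengths in m; the calibration is good to about 2 mm. A picture is of the moment at which its call begins: read the wrist's pose just before it. There is no depth.
- r.finish_job(): hands the job in; it is judged then, once.
The state is a dict: "time_s": time; "joints": joint angles; "joint_velocities": joint speeds; "effort": joint torques, N m; "tcp_pos": TCP position; "ee_rot": TCP orientation; "wrist_force": force on the tool from outside, world axes, zero at the start; "moment": the same for the moment, N m; "gripper_width": opening from 0.0 (shut) to 1.0 (fully open); "gripper_force": force on a finger pad.
Only numpy, scipy, OpenCV 4.12 (cv2) and the standard library are available. Lean on these libraries where they do the work, as an engineer would, in place of code of your own. Each camera call takes 0.05 s, during which the arm holds its last target. There are 200 camera calls.

## Working session

There is one attempt and no reset: what is moved stays moved. The work goes in short steps, Python scripts to look and compute and a shell command to move; the robot and the scene stay as the last step left them, time stands still between calls to the robot, and variables do not carry over. Pictures are saved under pics/ and viewed, at most 10 in all, crops included, and the job is handed in when it is done.

```bash
mkdir -p pics
cat > h.py <<'E'
import numpy as np, cv2
from station import r
def cap(n,f=None):
    s=r.sense(); c=r.capture(n); im=c["pixels"]
    if f: cv2.imwrite(f"pics/{f}.png",cv2.cvtColor(im,cv2.COLOR_RGB2BGR))
    if "T_tool_cam" in c:
        T=np.eye(4);T[:3,:3]=s["ee_rot"];T[:3,3]=s["tcp_pos"];T=T@np.array(c["T_tool_cam"]);c["origin"]=T[:3,3];c["orientation"]=T[:3,:3]
    fl=200/np.tan(np.radians(c["fovy"])/2)
    return dict(o=np.array(c["origin"]),R=np.array(c["orientation"]),f=fl,cx=c["cx"],cy=c["cy"],im=im)
def ray(c,u,v):
    d=c["R"]@np.array([(u-c["cx"])/c["f"],(v-c["cy"])/c["f"],1]);return c["o"],d/np.linalg.norm(d)
def atz(c,u,v,z):
    o,d=ray(c,u,v);return o+d*(z-o[2])/d[2]
def tri(*obs):
    A=0;b=0
    for c,u,v in obs:
        o,d=ray(c,u,v);P=np.eye(3)-np.outer(d,d);A=A+P;b=b+P@o
    p=np.linalg.solve(A,b)
    return p,[np.linalg.norm(np.cross(p-ray(*q)[0],ray(*q)[1])) for q in obs]
def proj(c,p):
    q=c["R"].T@(np.asarray(p)-c["o"]);return q[0]/q[2]*c["f"]+c["cx"],q[1]/q[2]*c["f"]+c["cy"]
E
python3 - <<'E'
from h import *
import pickle
s=r.sense();print(r.tip_extent,s)
C={n:cap(n,n+"0") for n in("scene","top","wrist")}
pickle.dump(C,open("c0.pkl","wb"))
for n in C:print(n,C[n]["o"],C[n]["R"].round(3).tolist(),C[n]["f"])
E
```

```text
0.008 {'time_s': 0.0, 'joints': array([ 8.82120469e+01,  2.20884560e+01,  3.78924101e-01, -2.94277335e-02,
       -6.84135642e+01, -1.48158283e+01]), 'joint_velocities': array([-0.0436623 , -0.03806407,  0.0913021 , -0.0084731 ,  0.12373694,
       -0.02826057]), 'effort': array([ 4.68481103e-04, -3.90662456e+01,  1.87407911e+01,  4.21992257e+00,
        1.10657982e-02, -1.88751264e-04]), 'tcp_pos': array([0.17841346, 0.59835893, 0.22947692]), 'ee_rot': array([[ 9.58249582e-01, -2.85932584e-01, -5.44386437e-04],
       [-2.85933089e-01, -9.58247213e-01, -2.13243908e-03],
       [ 8.80770310e-05,  2.19906695e-03, -9.99997578e-01]]), 'wrist_force': array([-0.93634406, -0.03658223,  0.29821422]), 'moment': array([-0.0423894 ,  0.01435682,  0.00340924]), 'gripper_force': 0.0, 'gripper_width': 1.002716459647425}
scene [ 1.24406957 -0.2110621   0.53756877] [[0.301, 0.518, -0.8], [0.954, -0.16, 0.255], [0.004, -0.84, -0.542]] 443.5470591473137
top [ 0.46585473 -0.01616246  1.17726921] [[0.027, -0.991, 0.135], [-1.0, -0.025, 0.017], [-0.014, -0.135, -0.991]] 475.6656981384559
wrist [0.24665501 0.57831827 0.38386239] [[-0.287, -0.925, -0.25], [-0.958, 0.277, 0.072], [0.002, 0.26, -0.966]] 321.09996483732067
```

View pics/scene0.png

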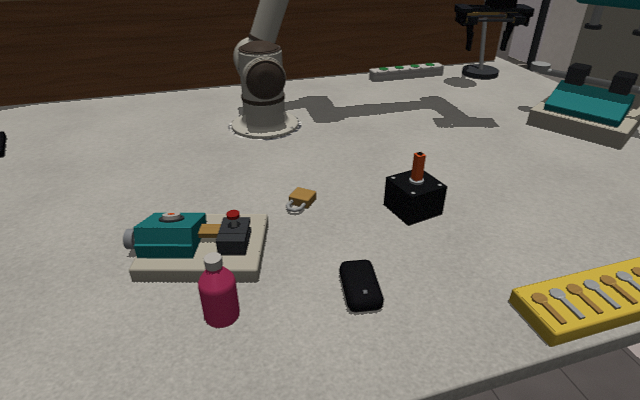

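View pics/top0.png

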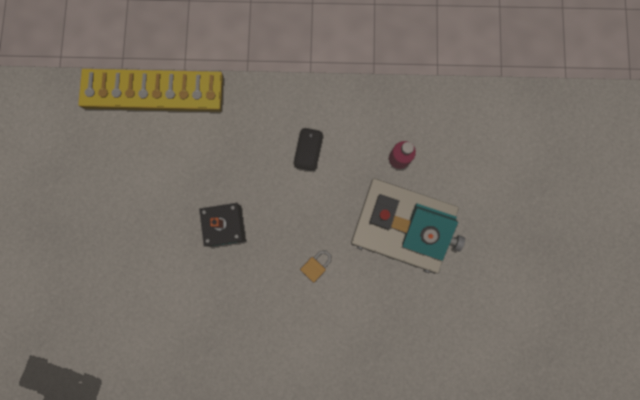

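The scene view shows the clamp left (pin head ~(233,214), dot ~(171,215)), the probe in its stand at (418,155–180), and the bottle close behind the clamp. The top view shows the clamp at (405,225) with the pin head at (385,215) and dot at (430,236), and the stand at (222,225). I'll enlarge both for better pixel readings.

Run:
```python
import pickle,cv2,numpy as np
C=pickle.load(open("c0.pkl","rb"))
def crop(n,u,v,w,h,k):
    im=C[n]["im"][v:v+h,u:u+w,::-1];im=cv2.resize(im,None,fx=k,fy=k,interpolation=cv2.INTER_CUBIC)
    for i in range(0,w,10):
        cv2.line(im,(i*k,0),(i*k,8 if i%50 else 20),(0,255,255),1)
        if (u+i)%20==0: cv2.putText(im,str(u+i),(i*k,20),0,.35,(0,255,255))
    for j in range(0,h,10):
        cv2.line(im,(0,j*k),(8,j*k),(0,255,255),1); cv2.putText(im,str(v+j),(10,j*k+4),0,.35,(0,255,255))
    return im
a=np.vstack([np.hstack([crop("top",350,170,120,110,3),crop("top",190,190,70,110,3)]),
 np.hstack([crop("scene",120,200,120,50,3),crop("scene",380,145,70,50,3)])])
a=np.vstack([crop("top",350,170,120,55*2,4)[:,:],]);b=crop("top",190,195,60,110,4)
top=np.hstack([a,b]); bot=np.hstack([crop("scene",120,200,155,35,4)[:,:480],crop("scene",385,145,60,35,4)])
cv2.imwrite("pics/m0.png",np.vstack([top,bot]));print(top.shape,bot.shape)
```

```text
(440, 720, 3) (140, 720, 3)
```

View pics/m0.png

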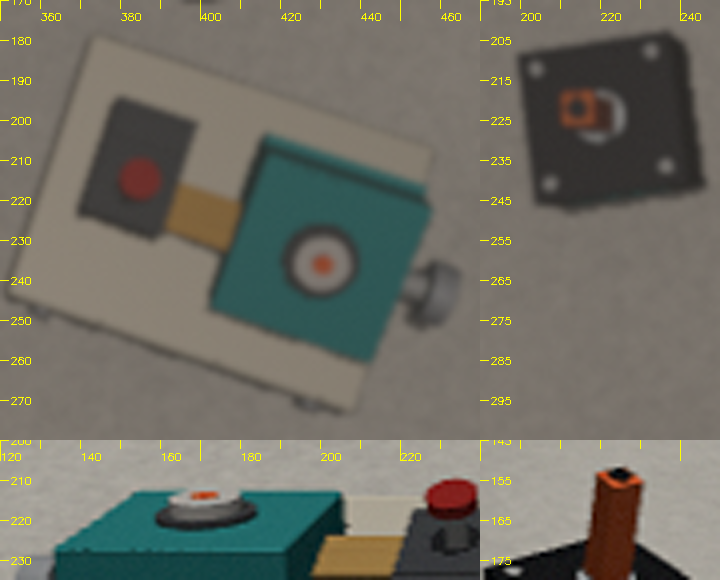

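Run:
```python
import pickle
from h import *
C=pickle.load(open("c0.pkl","rb"));t,s=C["top"],C["scene"]
for n,a,b in(("dot",(430.5,236.2),(171.2,213.7)),("head",(385,214.5),(233,212.8)),("handle",(214.5,222),(420,154.5))):
    p,e=tri((t,*a),(s,*b));print(n,p.round(4),np.round(e,4))
c=np.array([atz(t,u,v,.03)[:2] for u,v in((373,179.5),(458,207),(437.5,272.5),(352,244))])
print(c.round(4),c.mean(0));d=lambda i,j:(np.linalg.norm(c[i]-c[j]).round(4),np.degrees(np.arctan2(*(c[i]-c[j])[::-1])).round(2))
print(d(0,1),d(3,2),d(0,3),d(1,2))
q=np.array([atz(t,u,v,.07)[:2] for u,v in((200,208),(238.5,203.5),(246,242),(204.5,246))]);print(q.round(4),q.mean(0))
```

```text
dot [ 0.5278 -0.2732  0.0766] [0.0004 0.0004]
head [ 0.5742 -0.1668  0.0875] [0.0006 0.0006]
handle [0.5437 0.2149 0.1316] [0.0008 0.0008]
[[ 0.6649 -0.1457]
 [ 0.6026 -0.3513]
 [ 0.4448 -0.3006]
 [ 0.5068 -0.0969]] [ 0.55475492 -0.22359552]
(np.float64(0.2148), np.float64(73.14)) (np.float64(0.2129), np.float64(73.09)) (np.float64(0.1654), np.float64(-17.14)) (np.float64(0.1657), np.float64(-17.82))
[[0.58   0.2637]
 [0.5929 0.1736]
 [0.5034 0.1519]
 [0.4916 0.248 ]] [0.54199759 0.20931427]
```

Heights agree with the text to about 2 mm, and the clamp yaw is about −17°. The tool's closing axis already lies along the clamp's y. I'll shut the fingers and move over the pin.

```bash
python3 -m jog '0 25 -48 0 0; 0 25 -48 0 0; 0 25 -48 0 0; 0 25 -48 0 0; 0 25 -48 0 0' && python3 -m jog '0 25 -48 0 0; 0 25 -48 0 0; 0 25 -48 0 0; 0 25 -48 0 0; 0 25 -48 0 0' && python3 -m jog '0 25 -48 0 0; 0 25 -48 0 0; 0 25 -48 0 0; 0 25 -48 0 0; 0 25 -48 0 0' && python3 -m jog '0 20 -45 0 0; 0 0 0 0 0'
python3 - <<'E'
from h import *
import pickle
s=r.sense();print(s["tcp_pos"],s["wrist_force"],s["time_s"],s["ee_rot"][:,2])
c=cap("wrist","w1");pickle.dump(c,open("c1.pkl","wb"))
print(proj(c,[.5742,-.1668,.0885]),proj(c,[.5278,-.2732,.078]))
E
```

```text
time_s: 0.78
tcp_pos: [0.304, 0.3571, 0.2305]
ee_rot: [[0.958, -0.285, -0.0], [-0.285, -0.958, -0.0], [-0.0, 0.0, -1.0]]
wrist_force: [1.0, -0.2, 0.4]
gripper_width: 0.513
gripper_force: 0.0
time_s: 1.4
tcp_pos: [0.429, 0.1173, 0.2307]
ee_rot: [[0.958, -0.285, 0.0], [-0.285, -0.958, 0.0], [0.0, -0.0, -1.0]]
wrist_force: [1.0, 1.3, 1.2]
gripper_width: 0.018
gripper_force: 0.0
time_s: 2.02
tcp_pos: [0.5541, -0.1228, 0.2303]
ee_rot: [[0.958, -0.286, -0.0], [-0.286, -0.958, 0.0], [-0.0, -0.0, -1.0]]
wrist_force: [0.5, 0.7, 1.1]
gripper_width: 0.004
gripper_force: 0.0
time_s: 2.28
tcp_pos: [0.574, -0.1688, 0.2291]
ee_rot: [[0.957, -0.29, -0.002], [-0.29, -0.957, -0.0], [-0.002, 0.001, -1.0]]
wrist_force: [-0.8, 0.9, 0.3]
gripper_width: -0.001
gripper_force: 0.0
[ 0.57396734 -0.16878123  0.22912076] [-0.82253105  0.89003951  0.29897862] 2.275 [-1.84405573e-03 -8.67431858e-05 -9.99998296e-01]
(np.float64(314.77580491280025), np.float64(196.47568487663736)) (np.float64(431.6368135187066), np.float64(207.18516862900168))
```

View pics/w1.png

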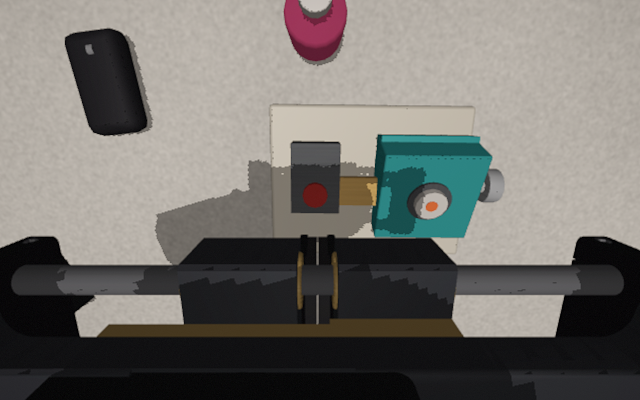

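The wrist view shows the pin head at (315,196) and the dot at (431,206). Both were predicted to within 1 px, so the positions hold. Pushing down next.

```bash
python3 -m jog '0 0 2 -50 0; 0 0 0 -50 0; 0 0 0 -25 0; 0 0 0 -6 0; 0 0 0 -4 0'; python3 -m jog '0 0 0 -4 0; 0 0 0 -4 0; 0 0 0 -4 0; 0 0 0 -3 0;0 0 0 0 0'
```

```text
time_s: 2.95
tcp_pos: [0.5741, -0.1635, 0.0965]
ee_rot: [[0.959, -0.285, 0.001], [-0.285, -0.959, -0.0], [0.001, -0.0, -1.0]]
wrist_force: [-1.9, 2.5, 4.1]
gripper_width: 0.007
gripper_force: 2.4
time_s: 3.58
tcp_pos: [0.5743, -0.1638, 0.0814]
ee_rot: [[0.958, -0.285, 0.002], [-0.285, -0.958, 0.0], [0.002, -0.001, -1.0]]
wrist_force: [-0.0, 3.1, 3.9]
gripper_width: 0.006
gripper_force: 2.3
```

```bash
python3 -m jog '0 0 0 -3 0; 0 0 0 -2 0; 0 0 0 -2 0;0 0 0 0 0'; python3 -m jog '0 0 0 -2 0; 0 0 0 0 0'
```

```text
time_s: 4.08
tcp_pos: [0.5745, -0.164, 0.0773]
ee_rot: [[0.959, -0.284, 0.003], [-0.284, -0.959, -0.001], [0.003, 0.0, -1.0]]
wrist_force: [-5.7, 6.7, 19.8]
gripper_width: 0.01
gripper_force: 9.9
time_s: 4.32
tcp_pos: [0.5745, -0.164, 0.0771]
ee_rot: [[0.959, -0.284, 0.003], [-0.284, -0.959, -0.001], [0.003, 0.0, -1.0]]
wrist_force: [-9.0, 7.6, 28.9]
gripper_width: 0.005
gripper_force: 14.3
```

The pin meets its stop: TCP is 0.077 m, which is head height 0.069 m, and force is rising. Now rise, open, and go over the probe.

```bash
python3 -m jog '0 0 0 20 0; 0 0 0 55 0; 0 0 0 55 0; 1 0 0 60 0; 1 -4 54 0 0' && python3 -m jog '1 -5 54 0 0; 1 -5 54 0 0; 1 -5 54 0 0; 1 -4 54 0 0; 1 0 0 0 0'
cat > cw.py <<'E'
from h import *
import pickle,sys
s=r.sense();print(s["tcp_pos"],s["time_s"]);c=cap("wrist",sys.argv[1]);pickle.dump(c,open(sys.argv[1]+".pkl","wb"))
E
python3 cw.py w2; python3 -m jog '1 -5 55 0 0; 1 -3 55 0 0; 1 0 0 0 0'; python3 cw.py w3
python3 - <<'E'
import cv2,numpy as np
a=cv2.imread("pics/w2.png");b=cv2.imread("pics/w3.png")
from h import *;import pickle
for n in("w2","w3"):
    c=pickle.load(open(n+".pkl","rb"));print(n,proj(c,[.5437,.2149,.133]))
cv2.imwrite("pics/w23.png",np.vstack([cv2.resize(a[60:320],None,fx=1.1,fy=1.1),cv2.resize(b[60:320],None,fx=1.1,fy=1.1)]))
E
```

```text
time_s: 4.95
tcp_pos: [0.5727, -0.1124, 0.267]
ee_rot: [[0.957, -0.291, 0.012], [-0.291, -0.957, -0.002], [0.012, -0.002, -1.0]]
wrist_force: [1.1, 0.9, -1.0]
gripper_width: 0.148
gripper_force: 0.0
time_s: 5.58
tcp_pos: [0.5505, 0.1087, 0.2608]
ee_rot: [[0.96, -0.281, -0.0], [-0.281, -0.96, -0.0], [-0.0, 0.0, -1.0]]
wrist_force: [-0.1, -0.2, -0.8]
gripper_width: 0.721
gripper_force: 0.0
[0.55047302 0.10873734 0.26083383] 5.575
time_s: 6.0
tcp_pos: [0.5428, 0.2175, 0.2607]
ee_rot: [[0.959, -0.284, -0.0], [-0.284, -0.959, -0.0], [-0.0, 0.0, -1.0]]
wrist_force: [-0.8, -0.3, -0.0]
gripper_width: 0.987
gripper_force: 0.0
[0.54283722 0.21747158 0.26071442] 6.0
w2 (np.float64(210.08151245934317), np.float64(237.4703346930288))
w3 (np.float64(319.33224229880665), np.float64(198.00833059417812))
```

View pics/w23.png

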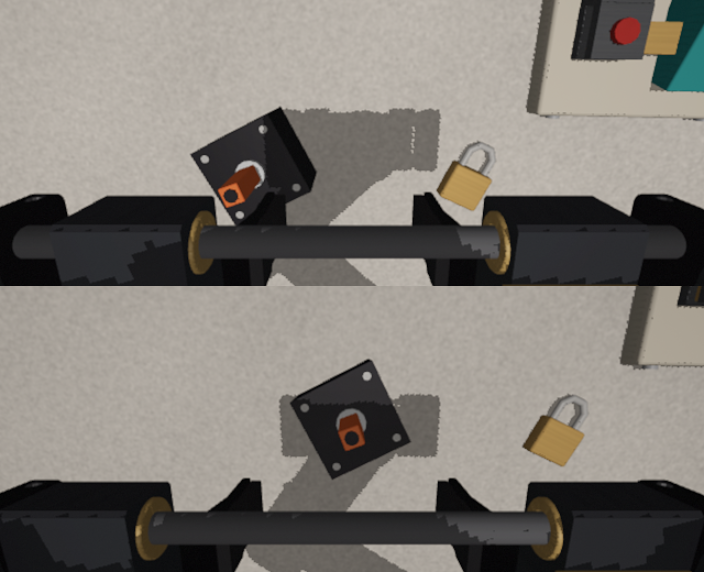

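In both wrist views the handle top appears where predicted, at (210,238) and (319,198). I need its yaw from a close crop.

Run:
```python
import cv2,numpy as np
from h import *;import pickle
c=pickle.load(open("w3.pkl","rb"));im=c["im"]
hsv=cv2.cvtColor(im,cv2.COLOR_RGB2HSV);m=((hsv[...,0]<14)&(hsv[...,1]>150)&(hsv[...,2]>185)).astype(np.uint8)
m[:180]=0;m[215:]=0;m[:,:295]=0;m[:,345:]=0
m=cv2.morphologyEx(m,cv2.MORPH_CLOSE,np.ones((9,9)))
cs=max(cv2.findContours(m,0,1)[0],key=cv2.contourArea);rc=cv2.minAreaRect(cs);print(rc)
for (u,v) in cv2.boxPoints(rc):print(u,v,atz(c,u,v,.133).round(4))
b=np.array([atz(c,u,v,.133) for u,v in cv2.boxPoints(rc)]);d=np.diff(b,axis=0);print(np.degrees(np.arctan2(d[:,1],d[:,0])),np.linalg.norm(d,axis=1),b.mean(0))
k=cv2.resize(im[165:230,285:355,::-1],None,fx=8,fy=8,interpolation=cv2.INTER_CUBIC);cv2.drawContours(k,[np.int32((cv2.boxPoints(rc)-[285,165]+.5)*8)],0,(0,255,0),1)
cv2.imwrite("pics/k3.png",k)
```

```text
Traceback (most recent call last):
ValueError: max() iterable argument is empty
```

Run:
```python
import cv2
from h import *;import pickle
c=pickle.load(open("w3.pkl","rb"));im=c["im"]
cv2.imwrite("pics/k3.png",cv2.resize(im[175:230,290:350,::-1],None,fx=10,fy=10,interpolation=cv2.INTER_CUBIC))
```

```text
(no output)
```

View pics/k3.png

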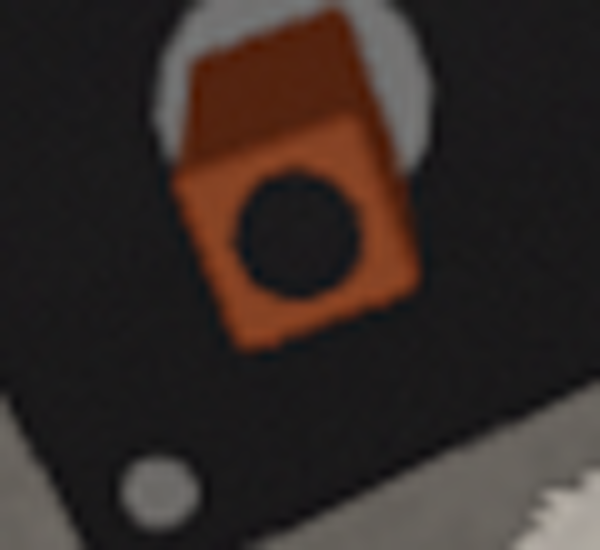

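Run:
```python
from h import *;import pickle
c=pickle.load(open("w3.pkl","rb"));c2=pickle.load(open("w2.pkl","rb"))
q=np.array([(178,180),(360,115),(418,290),(240,350)])/10+[290,175]-.45
b=np.array([atz(c,u,v,.134) for u,v in q]);d=np.diff(b,axis=0);print(np.degrees(np.arctan2(d[:,1],d[:,0])),np.linalg.norm(d,axis=1),b.mean(0))
print(tri((c,*q.mean(0)),(c2,209.7,237.8)))
s=r.sense();print(s["tcp_pos"],np.degrees(np.arctan2(s["ee_rot"][1,1],s["ee_rot"][0,1])))
```

```text
[ -86.47817191 -178.16304578   92.76177956] [0.01733504 0.01702161 0.01708996] [0.54392087 0.21473374 0.134     ]
(array([0.54400381, 0.21467588, 0.13452112]), [np.float64(0.0001010835553704056), np.float64(0.00010108355537041026)])
[0.54271972 0.21597654 0.26078623] -106.56715624137705
```

```bash
python3 -m jog '1 1 -1 0 10; 1 0 -1 -40 9.4; 1 0 0 -50 0; 1 0 0 -40 0; 1 0 0 0 0'; python3 -m jog '1 0 0 -34 0; 1 0 0 0 0'
```

```text
time_s: 6.68
tcp_pos: [0.542, 0.2106, 0.1285]
ee_rot: [[0.999, 0.046, -0.007], [0.046, -0.999, -0.005], [-0.007, 0.004, -1.0]]
wrist_force: [0.5, -0.1, 0.7]
gripper_width: 0.999
gripper_force: 0.0
time_s: 6.92
tcp_pos: [0.5434, 0.2125, 0.0974]
ee_rot: [[0.999, 0.047, -0.002], [0.047, -0.999, -0.002], [-0.002, 0.002, -1.0]]
wrist_force: [-0.4, -1.0, 0.7]
gripper_width: 1.0
gripper_force: 0.0
```

```bash
python3 -m jog '0.4 0.5 2 0 0; 0.3 0 0 0 0; 0 0 0 0 0; 0 0 0 0 0; 0 0 0 0 0'; python3 -m jog '0 0 0 0 0; 0 0 0 0 0; 0 0 0 20 0; 0 0 0 20 0;0 0 0 0 0'
```

```text
time_s: 7.55
tcp_pos: [0.5441, 0.216, 0.0977]
ee_rot: [[0.999, 0.049, 0.0], [0.049, -0.999, 0.0], [0.0, -0.0, -1.0]]
wrist_force: [-0.1, -0.8, -0.4]
gripper_width: 0.517
gripper_force: 0.0
time_s: 8.18
tcp_pos: [0.5441, 0.216, 0.1384]
ee_rot: [[0.999, 0.049, 0.001], [0.049, -0.999, 0.001], [0.001, -0.001, -1.0]]
wrist_force: [-0.3, -0.5, -1.2]
gripper_width: 0.204
gripper_force: 30.0
```

Gripped: opening is 17.7 mm and force 30 N. The jog can't tilt the tool, so I'll pivot the probe 20° in the jaws. I'll lift until about 13 mm is left in the hole, then lean the stem on the hole's rim.

```bash
python3 -m jog '0 0 0 8 0; 0 -5 -0.2 0 0; 0 -5 -0.3 0 0; 0 -5 -0.2 0 0; 0 0 0 0 0'; python3 -m jog '0 -5 -0.3 -1 0; 0 -5 -0.2 -1 0; 0 -5 -0.3 -1 0; 0 -6 -0.3 -1 0; 0 0 0 0 0';python3 - <<'E'
from h import *;import pickle
c=cap("scene","s4");pickle.dump(c,open("s4.pkl","wb"))
x=r.sense()["tcp_pos"];print(x);u,v=map(int,proj(c,x-[0,0,.04]));print(u,v)
cv2.imwrite("pics/s4k.png",cv2.resize(c["im"][v-50:v+50,u-60:u+60,::-1],None,fx=6,fy=6,interpolation=cv2.INTER_CUBIC))
E
```

```text
time_s: 8.8
tcp_pos: [0.529, 0.2154, 0.1456]
ee_rot: [[0.999, 0.049, 0.001], [0.049, -0.999, 0.0], [0.001, -0.0, -1.0]]
wrist_force: [2.8, 0.6, -0.7]
gripper_width: 0.205
gripper_force: 30.0
time_s: 9.43
tcp_pos: [0.5078, 0.2143, 0.1416]
ee_rot: [[0.999, 0.049, 0.0], [0.049, -0.999, 0.0], [0.0, -0.0, -1.0]]
wrist_force: [3.8, -0.2, 0.4]
gripper_width: 0.205
gripper_force: 30.0
[0.50790406 0.2142898  0.14160884]
409 159
```

View pics/s4k.png

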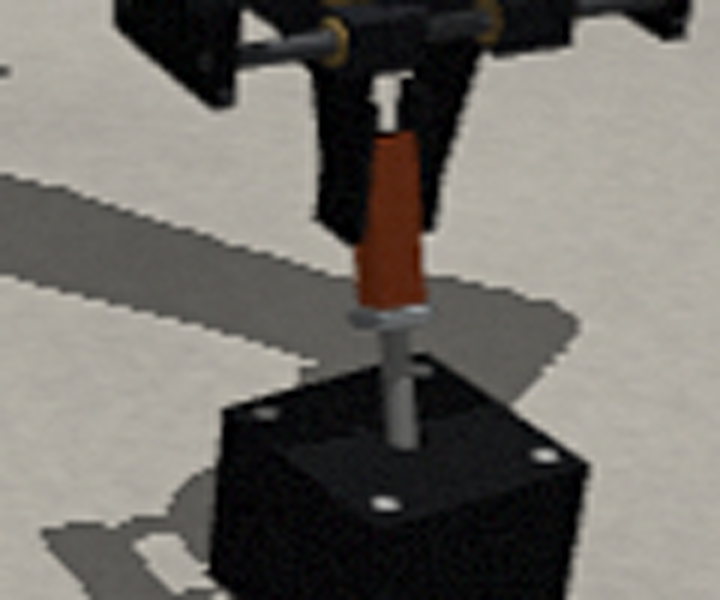

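The probe now leans about 20° in the jaws, with its handle towards the robot. I'll lift it out, carry it to the pad side, turn it to the clamp's yaw, and measure the tilt.

```bash
python3 -m jog '0 -2 0 8 0; 0 -1 0 20 0; 0 0 0 40 0; 0 0 -10 32 0; 0 -2 -30 0 -4' && python3 -m jog '0 -2 -40 0 -4; 0 -2 -40 0 -4; 0 -3 -40 0 -4; 0 -3 -40 0 -4; 0 -3 -40 0 0' && python3 -m jog '0 -2 -40 0 0; 0 -2 -40 0 0; 0 -2 -40 0 0; 0 -2 -40 0 0; 0 -2 -35 0 0' && python3 -m jog '0 0 -30 0 0; 0 0 -8 0 0; 0 0 0 -20 0; 0 0 0 -20 0; 0 0 0 0 0'
python3 - <<'E'
from h import *;import pickle
C={n:cap(n,n+"5") for n in("scene","top","wrist")};pickle.dump(C,open("c5.pkl","wb"))
s=r.sense();x=s["tcp_pos"];print(x,s["ee_rot"][:,1]);g=x+[0,0,.011];t=x+s["ee_rot"][:,0]*.035-[0,0,.084]
ims=[]
for n,k in(("scene",8),("top",8)):
    u,v=map(int,proj(C[n],t));print(n,u,v,proj(C[n],g));w,h=(48,36)
    im=cv2.resize(C[n]["im"][v-h:v+h,u-w:u+w,::-1],None,fx=4,fy=4,interpolation=cv2.INTER_CUBIC)
    for i in range(0,2*w,10):cv2.putText(im,str(u-w+i) if i%20==0 else "|",(i*4,10),0,.35,(0,255,255))
    for i in range(0,2*h,10):cv2.putText(im,"-"+str(v-h+i),(0,i*4+4),0,.35,(0,255,255))
    ims.append(im)
wi=C["wrist"]["im"][100:400,:,::-1];wi=cv2.resize(wi,(768,300))
cv2.imwrite("pics/m5.png",np.vstack([np.hstack(ims),wi]))
E
```

```text
time_s: 10.1
tcp_pos: [0.5021, 0.1746, 0.2434]
ee_rot: [[1.0, -0.021, -0.001], [-0.021, -1.0, 0.001], [-0.001, -0.001, -1.0]]
wrist_force: [0.7, -0.4, -1.5]
gripper_width: 0.204
gripper_force: 30.0
time_s: 10.72
tcp_pos: [0.487, -0.0269, 0.2404]
ee_rot: [[0.955, -0.296, -0.007], [-0.296, -0.955, 0.0], [-0.007, 0.002, -1.0]]
wrist_force: [1.4, 0.0, -1.6]
gripper_width: 0.198
gripper_force: 30.0
time_s: 11.35
tcp_pos: [0.4774, -0.221, 0.2402]
ee_rot: [[0.955, -0.297, -0.006], [-0.297, -0.955, 0.003], [-0.007, -0.001, -1.0]]
wrist_force: [0.2, 0.5, -0.6]
gripper_width: 0.205
gripper_force: 30.0
time_s: 11.98
tcp_pos: [0.4779, -0.2574, 0.1995]
ee_rot: [[0.955, -0.296, -0.007], [-0.296, -0.955, 0.003], [-0.007, -0.001, -1.0]]
wrist_force: [0.9, 0.1, -0.5]
gripper_width: 0.2
gripper_force: 30.0
[ 0.48024823 -0.25845591  0.20232556] [-2.95092113e-01 -9.55468807e-01 -6.07519533e-05]
scene 169 189 (np.float64(164.82296656676007), np.float64(133.08928862046207))
top 432 241 (np.float64(439.03044112022496), np.float64(256.3466146371907))
```

View pics/m5.png

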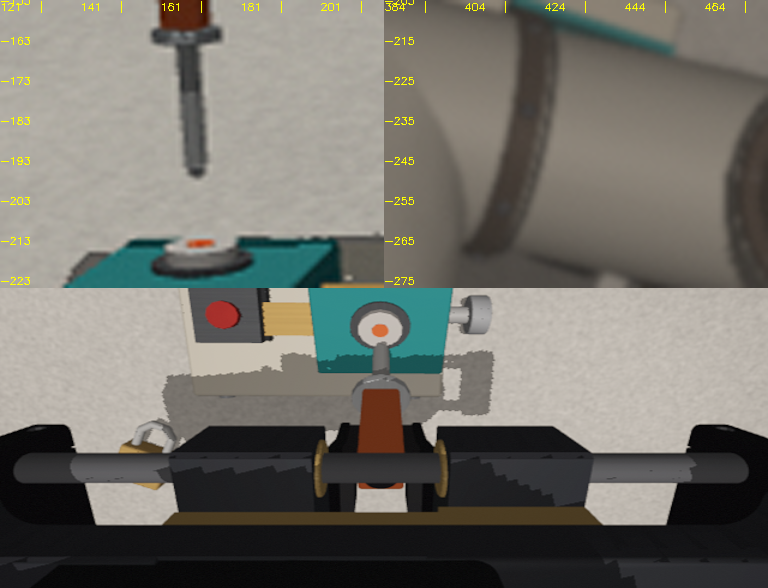

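Run:
```python
from h import *;import pickle
C=pickle.load(open("c5.pkl","rb"));s=r.sense();x=s["tcp_pos"];print(x,s["ee_rot"][:,0])
b,e=tri((C["scene"],170,195.3),(C["wrist"],317.5,159));print("ball",b,e)
d,e=tri((C["scene"],171.2,213.7),(C["wrist"],316.7,142));print("dot",d,e)
g=x+[0,0,.011];a=g-b;L=np.linalg.norm(a);a/=L;n=np.array([-.342*np.cos(np.radians(-17.2)),-.342*np.sin(np.radians(-17.2)),.94])
print("L",L,"axis",a,"tilt",np.degrees(np.arccos(a[2])),"err",np.degrees(np.arccos(a@n)))
for th in(16,18,20,22,24,26):
    q=np.radians(th);ax=-s["ee_rot"][:,0]*np.sin(q)+[0,0,np.cos(q)]
    B=g-.0967*ax;print(th,B.round(4),np.round([*proj(C["scene"],B),*proj(C["wrist"],B),*proj(C["scene"],g-.0327*ax)],1))
```

```text
[ 0.48024823 -0.25845591  0.20232556] [ 9.55468745e-01 -2.95092115e-01  3.48320406e-04]
ball [ 0.51884364 -0.26980414  0.10984443] [np.float64(0.000971109828542919), np.float64(0.0009711098285430068)]
dot [ 0.52911958 -0.27298551  0.07729042] [np.float64(0.00027499816917262153), np.float64(0.00027499816917259367)]
L 0.11102581052726544 axis [-0.34762549  0.10221248  0.93204567] tilt 21.24402393391832 err nan
16 [ 0.5057 -0.2663  0.1204] [170.2 186.5 317.1 179.5 166.7 151.6]
18 [ 0.5088 -0.2673  0.1214] [169.6 187.  317.1 175.5 166.5 151.7]
20 [ 0.5118 -0.2682  0.1225] [169.  187.4 317.1 171.4 166.3 151.8]
22 [ 0.5149 -0.2691  0.1237] [168.4 187.7 317.1 167.4 166.  151.8]
24 [ 0.5178 -0.2701  0.125 ] [167.7 188.  317.1 163.4 165.8 151.9]
26 [ 0.5208 -0.271   0.1264] [167.1 188.2 317.1 159.4 165.6 151.9]<stdin>:6: RuntimeWarning: invalid value encountered in arccos
```

The tilt comes out near 21°, but the tip is about 14 mm farther out than expected, so the probe slid a little in the jaws. The arm was also still settling during the pictures. I'll move closer along the pad normal, let it settle, and measure again.

```bash
python3 -m jog '0 3 -1 -8 0; 0 3 -1 -7 0; 0 0 0 0 0; 0 0 0 0 0'
python3 - <<'E'
from h import *;import pickle
C={n:cap(n) for n in("scene","wrist")};s=r.sense();C["s"]=s;pickle.dump(C,open("c6.pkl","wb"))
print(s["tcp_pos"],s["wrist_force"],s["joint_velocities"].round(2))
def cr(n,u0,u1,v0,v1,k):
    im=cv2.resize(C[n]["im"][v0:v1,u0:u1,::-1],None,fx=k,fy=k,interpolation=cv2.INTER_CUBIC)
    for u in range(u0,u1,10):cv2.putText(im,str(u),((u-u0)*k,10),0,.35,(0,255,255));cv2.line(im,((u-u0)*k,12),((u-u0)*k,18),(0,255,255))
    for v in range(v0,v1,10):cv2.putText(im,"-"+str(v),(0,(v-v0)*k+4),0,.35,(0,255,255))
    return im
cv2.imwrite("pics/m6.png",np.hstack([cr("scene",140,200,150,225,7),cr("wrist",290,344,120,195,7)]))
E
```

```text
time_s: 12.62
tcp_pos: [0.4861, -0.261, 0.1865]
ee_rot: [[0.955, -0.296, -0.0], [-0.296, -0.955, -0.0], [-0.0, 0.0, -1.0]]
wrist_force: [0.4, 0.3, -0.3]
gripper_width: 0.204
gripper_force: 30.0
[ 0.48613871 -0.2609577   0.1867539 ] [-0.48999852 -0.17925478 -1.49604509] [-0.01 -0.09 -0.09 -0.04 -0.05 -0.03]
```

View pics/m6.png

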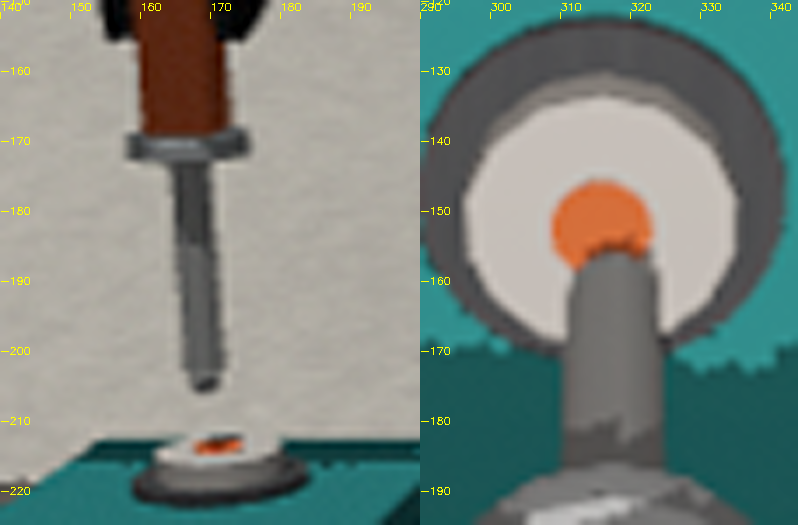

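Run:
```python
from h import *;import pickle
C=pickle.load(open("c6.pkl","rb"));s=C["s"];x=s["tcp_pos"]
b,e=tri((C["scene"],168.7,203.5),(C["wrist"],317.2,160.6));print("ball",b,e)
d,e2=tri((C["scene"],170.7,213.3),(C["wrist"],315.5,152));print("dot",d,e2)
q=np.radians(20);p=np.radians(-17.2);n=np.array([-np.sin(q)*np.cos(p),-np.sin(q)*np.sin(p),np.cos(q)])
g=x+[0,0,.011];a=g-b;L=np.linalg.norm(a);a/=L
print("L",L,"axis",a,"tilt",np.degrees(np.arccos(a[2])),"err",np.degrees(np.arccos(min(1,a@n))))
tip=b-.004*a;v=d-tip;print("tip",tip,"tip->dot",v,"along n",v@n,"lateral",v-(v@n)*n)
# collar check: collar underside centre 62 mm from tip
print([np.round(proj(C["scene"],tip+k*a),1) for k in(.062,.068)], "tip", proj(C["scene"],tip))
for th in(14,18,22,26):
    t=np.radians(th);ax=-s["ee_rot"][:,0]*np.sin(t)+[0,0,np.cos(t)];print(th,[np.round(proj(C[k],b+m*ax),1) for k in("scene","wrist") for m in(.061,)])
```

```text
ball [ 0.52450351 -0.27329974  0.09679618] [np.float64(0.00022794111220764428), np.float64(0.00022794111220759164)]
dot [ 0.52932481 -0.27326533  0.0784874 ] [np.float64(0.00011982510722169878), np.float64(0.00011982510722178498)]
L 0.10870439131766735 axis [-0.35292782  0.1135376   0.92873633] tilt 21.76131938569421 err 1.7756901255926274
tip [ 0.52591522 -0.27375389  0.09308124] tip->dot [ 0.00340959  0.00048855 -0.01459384] along n -0.014778310268289116 lateral [-0.00141884  0.00198321 -0.00070677]
[array([166.8, 171.5]), array([166.6, 168.1])] tip (np.float64(168.9640909135237), np.float64(205.63921684858386))
14 [array([165. , 170.7]), array([317.6, 198. ])]
18 [array([165.8, 170.2]), array([317.6, 204.2])]
22 [array([166.7, 169.8]), array([317.6, 209.9])]
26 [array([167.5, 169.6]), array([317.6, 215.2])]
```

Tilt is 21.8°, with 1.8° error from square. The tip is 14.8 mm from the dot along the normal, with 2.5 mm lateral offset. Approaching with that correction.

```bash
python3 -m jog '0 1 1 -4 0; 0 1 0 -4 0; 0 0.5 0 -4 0; 0 0 0 0 0; 0 0 0 0 0'; python3 -c "
from h import *
import time
for i in range(5): s=r.sense();print(s['tcp_pos'].round(4),s['wrist_force'].round(2));r.capture('scene')"
```

```text
time_s: 13.35
tcp_pos: [0.4886, -0.2599, 0.1746]
ee_rot: [[0.955, -0.296, 0.0], [-0.296, -0.955, -0.0], [0.0, 0.0, -1.0]]
wrist_force: [0.0, 0.5, -0.5]
gripper_width: 0.206
gripper_force: 30.0
[ 0.4886 -0.2599  0.1746] [ 0.02  0.46 -0.47]
[ 0.4887 -0.2599  0.1746] [ 0.13 -0.03 -0.66]
[ 0.4887 -0.2599  0.1747] [ 0.18 -0.14 -2.06]
[ 0.4887 -0.2599  0.1747] [ 0.54 -0.27 -1.28]
[ 0.4886 -0.2599  0.1747] [-0.17  0.61 -1.63]
```

```bash
cat > f.py <<'E'
from h import *
F=[];X=[]
for i in range(8): s=r.sense();F.append(s["wrist_force"]);X.append(s["tcp_pos"]);c=r.capture("scene")
F=np.mean(F,0);q=np.radians(20);p=np.radians(-17.2);n=np.array([-np.sin(q)*np.cos(p),-np.sin(q)*np.sin(p),np.cos(q)])
print(np.mean(X,0).round(4),F.round(2),"along n",F@n,s["time_s"])
E
python3 f.py; python3 -m jog '0 0.5 -0.2 -1.5 0; 0 0.5 -0.2 -1.5 0; 0 0.3 0 -1 0; 0 0 0 0 0; 0 0 0 0 0'; python3 f.py
```

```text
[ 0.4886 -0.2599  0.1746] [-0.08  0.08 -1.  ] along n -0.9008322039362722 13.95
time_s: 14.62
tcp_pos: [0.4898, -0.2603, 0.1707]
ee_rot: [[0.955, -0.296, 0.0], [-0.296, -0.955, -0.0], [0.0, 0.0, -1.0]]
wrist_force: [-1.2, 1.3, 0.6]
gripper_width: 0.205
gripper_force: 30.0
[ 0.4899 -0.2603  0.1707] [-1.04  0.42  0.77] along n 1.1041310738527932 14.975
```

Contact has begun, with 2.0 N along the normal. Pressing about 4 mm further.

```bash
python3 -m jog '0 0.3 -0.1 -1 0; 0 0.4 -0.1 -1 0; 0 0.3 -0.1 -1 0; 0 0 0 0 0; 0 0 0 0 0'; python3 f.py
```

```text
time_s: 15.65
tcp_pos: [0.4909, -0.2606, 0.1676]
ee_rot: [[0.955, -0.296, 0.0], [-0.296, -0.955, -0.0], [0.0, 0.0, -1.0]]
wrist_force: [-1.1, 0.2, 1.7]
gripper_width: 0.205
gripper_force: 30.0
[ 0.4909 -0.2606  0.1676] [-1.26  0.31  2.25] along n 2.5528847209677386 16.0
```

```bash
python3 -m jog '0 0.4 -0.1 -1 0; 0 0 0 0 0; 0 0 0 0 0'; python3 f.py
python3 - <<'E'
from h import *;import pickle
C={n:cap(n) for n in("scene","wrist")};C["s"]=r.sense();pickle.dump(C,open("c7.pkl","wb"))
def cr(n,u0,u1,v0,v1,k):
    im=cv2.resize(C[n]["im"][v0:v1,u0:u1,::-1],None,fx=k,fy=k,interpolation=cv2.INTER_CUBIC)
    for u in range(u0,u1,10):cv2.putText(im,str(u),((u-u0)*k,10),0,.35,(0,255,255));cv2.line(im,((u-u0)*k,12),((u-u0)*k,18),(0,255,255))
    for v in range(v0,v1,10):cv2.putText(im,"-"+str(v),(0,(v-v0)*k+4),0,.35,(0,255,255))
    return im
cv2.imwrite("pics/m7.png",np.hstack([cr("scene",140,200,150,225,7),cr("wrist",290,344,130,205,7)]))
E
```

```text
time_s: 16.42
tcp_pos: [0.4913, -0.2607, 0.1666]
ee_rot: [[0.955, -0.296, -0.0], [-0.296, -0.955, -0.0], [-0.0, 0.0, -1.0]]
wrist_force: [-0.8, -0.1, 2.9]
gripper_width: 0.206
gripper_force: 30.0
[ 0.4913 -0.2607  0.1666] [-1.48  0.24  2.92] along n 3.2462332281858948 16.775
```

View pics/m7.png

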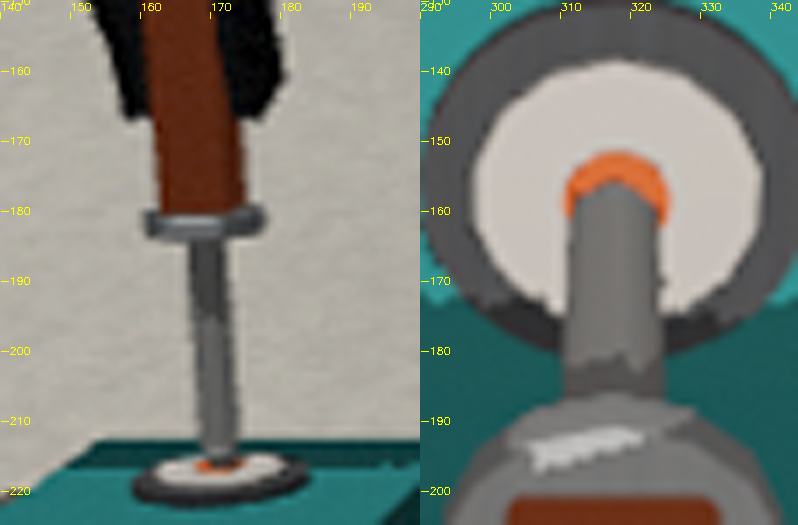

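Run:
```python
from h import *;import pickle
C=pickle.load(open("c7.pkl","rb"))
q=np.radians(20);p=np.radians(-17.2);n=np.array([-np.sin(q)*np.cos(p),-np.sin(q)*np.sin(p),np.cos(q)])
D=np.array([.5293,-.2733,.0785])-.0043*n;w=C["wrist"]
def onp(u,v,P):
    o,d=ray(w,u,v);return o+d*((P-o)@n)/(d@n)
dot=onp(317.7,158.1,D);ball=onp(317.3,160.7,D+.004*n);v=ball-.004*n-dot
print(dot,v,np.linalg.norm(v));b,e=tri((C["scene"],170.4,213.3),(w,317.3,160.7));print("ball",b,e)
g=C["s"]["tcp_pos"]+[0,0,.011];a=g-b;a/=np.linalg.norm(a);print("ang",np.degrees(np.arccos(a@n)),np.linalg.norm(g-b))
```

```text
[ 0.5310308  -0.27362487  0.07456079] [-4.65982525e-05  3.39357161e-04 -5.27265286e-05] 0.00034657577346081114
ball [ 0.52982057 -0.27337445  0.07895481] [np.float64(0.00047136420548979976), np.float64(0.0004713642054898054)]
ang 2.3989547020649904 0.10662369135248746
```

The final views show the ball tip centred in the orange dot (offset under 1 mm), the axis about 2.4° from square, and force about 4.1 N, which is roughly half travel. Handing in.

```bash
python3 -m jog '0 0 0 0 0; 0 0 0 0 0; 0 0 0 0 0; 0 0 0 0 0' | sed -n '2p;4p'; python3 f.py; python3 -c "from station import r; print(r.finish_job())"
```

```text
tcp_pos: [0.4913, -0.2607, 0.1665]
wrist_force: [-1.4, -0.1, 3.7]
[ 0.4913 -0.2607  0.1666] [-1.34  0.53  2.89] along n 3.208642330556075 17.775
the job is handed in; nothing more can be done
None
```

I handed the job in with the locking pin pushed home and the probe still held on the pad; the judge's result was not shown. By my measurements the tip is under 1 mm from the dot's centre and the axis about 2.4° from square. The push is about 4.1 N, so the pad should be near half its travel, and nothing touched the padlock, mouse or bottle on the way.

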